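# Snug up the bearing ring of a revolving lathe centre

## Task

The bearing ring in the nose of the revolving centre is slack. Take the two-pin spanner from its stand, let its pins gently into the ring's two holes, turn the ring clockwise until it comes up hard against the bearing and tighten it there to about 0.6 N m, by no means over 0.8. Then put the spanner back upright in its stand with both pins in their holes, and leave the other things on the bench where they are.

Things in the scene. Friction and masses are not known exactly. Their poses are not given: they have to be found in the camera images.
- ring_face (a point): Slack bearing ring, dark steel, 49 mm outside, 24 mm bore, 10 mm thick, lying recessed in the nose of the revolving centre, its face 6 mm under the rim. Two 6 mm through holes lie opposite each other, 36 mm apart. The point is the centre of the ring's upper face, level with the holes' mouths; z up; the holes are at x = +18 and -18 mm. The frame turns with the ring.
- ring (a joint): Turn of the ring, rad, growing clockwise seen from above (tighter). It starts slack, 0.4 to 0.9 rad short of the bearing; until it meets it the thread drags evenly, 0.15 N m at most. The stop is hard: this angle tells nothing of how tight the ring is, that must be felt. There the torque comes up within a few hundredths of a radian. The thread holds the ring where it is left.
- nose (a point): Centre of the nose's rim, on the ring's axis, 100 mm above the bench; z up. The revolving centre is a fixed round steel body, 64 mm in diameter, with a bore of 50 mm at the rim in which the ring lies. It stands nose up in a light wooden block, 110 x 110 x 45 mm, screwed to the bench.
- spanner_grip (a point): Centre of the two-pin spanner's dark wooden tee handle: 86 mm long (x), 18 mm thick (y, flat sides), 24 mm high; z up. Below it a 12 mm stem, then a steel crosshead 62 (x) x 16 x 10 mm, its underside 58 mm below this point. With the pins fully in the ring, the crosshead rests on the nose's rim, this point is 58 mm above the rim and the pins reach 9 mm into the ring. About 0.22 kg.
- spanner_tip (a point): Midway between the ends of the spanner's pins, 73 mm below spanner_grip, same axes. The two steel pins, 5 mm in diameter with round ends, stand 15 mm down from the crosshead at x = +18 and -18 mm.
- stand_top (a point): Spanner stand, a fixed brown wooden block 100 x 70 x 30 mm: centre of its upper face, 30 mm above the bench, z up. Two blind holes, 8 mm wide, 20 mm deep, lie at x = +18 and -18 mm. The spanner stands in them at the start, crosshead resting on the block, its handle's centre 58 mm above this point.
- cone: Loose steel cone point, 32 mm in diameter and 50 mm high, standing on the bench between the block and the stand; to be left alone. Origin at the centre of its underside.
- bowl: Small loose turned wooden bowl, 96 mm in diameter and 45 mm high; to be left alone. Origin at the centre of its underside.
- wax: Loose round metal wax tin, 68 mm in diameter and 45 mm high; to be left alone. Origin at the centre of its underside.
There are look-alikes about, which are no part of the job. There is more than one size of the part that bears stand_top; the job needs the smallest.

How it is judged:
By the outcome, as a careful person would: the job done as asked, in the order asked, and still so for the second after the job is handed in, with the robot touching nothing.
It also fails if it takes over 72 s, if anything falls off the work surface, if the arm or the gripper's body presses on something with over 40 N, if the wrist force passes 120 N, or if a joint passes its speed limit or range.

## Robot

A 6-joint arm with a two-finger parallel gripper is mounted at the origin on the work surface. World frame = base frame: x ahead of the robot, y to its left, z up, the work surface at z = 0. Lengths are in m, angles in degrees, forces in N, time in s.
With the tool pointing down it reaches from about 0.3 to 0.75 m from the base axis. Payload 8.5 kg.
Tool frame: the origin (TCP) lies on the mounting face of the last link; the fingertips stand 173 mm ahead of it and the grasp point (between the pads) lies 155 mm ahead of it (env.tips_ahead is the distance from the TCP to the fingertips, in m); z points along the fingers, x is the direction in which the jaws open and shut, and the axes are right-handed (so a half turn about z gives the same grasp; the last joint's range is limited). The gripper opens to 85 mm and grips with 20 to 120 N. Pads are 22 mm wide; open, the fingers measure 114 mm over their backs; the gripper's body (76 mm by 85 mm) begins 54 mm behind the grasp point. The pads swing forward as they close: fully open they stand 13 mm farther back than shut.
Start: joints at [-85.388, 21.807, 74.336, -0, 83.858, -12.336], TCP at [0.16, -0.526, 0.405] pointing down, gripper open.
Joint ranges: [-178.18, 178.18], [-50.72, 133.34], [12.68, 142.11], [-81.47, 261.47], [9.98, 163.14], [-165.26, 165.26]. Speed limits (degrees/s): [136.94, 136.94, 180, 180, 180, 180].

## Interface

Orientations are given as a 3x3 rotation matrix whose columns are the frame's x, y, z axes.
In Python, from rig import env gives the robot as it stands. The module is installed in compiled form; this text tells all that it offers.
- The arm moves only by the tool step_arm, never from a script. Its argument "increments" is a list of rows, each an object of numbers: "x", "y", "z": the shift along the tool's x, y, z in cm; "wx", "wy", "wz": the turn, a rotation vector about the tool's x, y, z in rad; "gripper": the finger opening in cm, from 0 to 8.54. A call has 1 to 20 rows; each row shifts and turns the commanded pose from where the row before left it, along the tool's axes as they then stand; what a row does not reach is not made up. A row lasts 1/10 s, in which the tool goes at most 50 mm and 8.59 degrees, less where a joint would pass 70% of its speed; a pose out of reach is approached as far as the arm can. A call with a gripper value outside its range is refused whole. The fingers move at their own pace and stop on an object; "newtons" is the grip in N (left out, the last holds). Time passes only in rows, so rows that do not move let the fingers close. It gives the time, the measured TCP pose, the force and the opening at its end, in the units of the state.
- env.observe(): the state, without advancing time (a new reading comes with each control period).
- env.get_image(name): name is "scene" or "top" or "wrist"; returns a dict with "color" (400x640x3 uint8, blue, green, red), "camera_matrix" (3x3 intrinsics, pixels), "distortion" ([k1, k2, p1, p2, k3] as OpenCV has them; the pictures are not rectified), "rvec" (rotation vector, rad) and "tvec" (3), from world to camera coordinates, as OpenCV has them. Camera axes: x right, y down, z forward; pixel columns grow to the right and rows downward; lengths in m; the calibration is good to about 2 mm. A picture is of the moment at which its call begins. There is no depth.
- env.close_job(): hands the job in, once; it reports no verdict.
The state is a dict: "time_s": time; "q": joint angles; "qvel": joint speeds; "joint_efforts": joint torques, N m; "position": TCP position; "tool_rot": TCP orientation; "ft_force": force on the tool from outside, world axes, zero at the start; "wrist_torque": the same for the moment, N m; "grip_width": finger opening in m.
Only numpy, scipy, OpenCV 4.12 (cv2) and the standard library are available. Lean on these libraries where they do the work, as an engineer would, in place of code of your own. Each camera call takes 0.05 s, during which the arm holds its last target. There are 200 camera calls.

## Working session

There is one attempt and no reset: what is moved stays moved. The work goes in short steps, Python scripts to look and compute and a tool call to move; the robot and the scene stay as the last step left them, time stands still between calls to the robot, and variables do not carry over. Pictures are saved under pics/ and viewed, about 8 in all and at most 12, crops included, and the job is handed in when it is done.

Besides the shell and the picture viewer there is one more tool, called after ">>>" as a command line: name --argument value ..., lists and objects as JSON in quotes. step_arm: Moves the arm, as the interface text tells. Its arguments: {"type":"object","properties":{"increments":{"type":"array"},"newtons":{"type":"number"}},"required":["increments"]}

```bash
mkdir -p pics
cat > h.py <<'E'
import numpy as np, cv2, pickle
from rig import env
def snap(n,f):
    im=env.get_image(n); cv2.imwrite(f'pics/{f}.png',im['color']); pickle.dump(im,open(f'pics/{f}.pkl','wb')); return im
def load(f): return pickle.load(open(f'pics/{f}.pkl','rb'))
def px2w(im,pts,z):
    K,D=np.array(im['camera_matrix']),np.array(im['distortion'])
    p=cv2.undistortPoints(np.array(pts,float).reshape(-1,1,2),K,D).reshape(-1,2)
    R=cv2.Rodrigues(np.array(im['rvec'],float))[0]; t=np.array(im['tvec'],float).ravel()
    c=-R.T@t; d=np.c_[p,np.ones(len(p))]@R
    return c+d*((np.broadcast_to(z,len(p))-c[2])/d[:,2])[:,None]
def w2px(im,P): return cv2.projectPoints(np.array(P,float).reshape(-1,1,3),np.array(im['rvec'],float),np.array(im['tvec'],float),np.array(im['camera_matrix']),np.array(im['distortion']))[0].reshape(-1,2)
def crop(f,x0,y0,x1,y1,s,out):
    c=load(f)['color'][y0:y1,x0:x1]; cv2.imwrite(f'pics/{out}.png',cv2.resize(c,None,fx=s,fy=s,interpolation=cv2.INTER_CUBIC))
def st():
    s=env.observe(); print({k:np.round(s[k],4).tolist() for k in ('time_s','position','tool_rot','ft_force','wrist_torque','grip_width','q')})
E
python3 - <<'E'
from h import *
a=snap('top','top0'); b=snap('scene','scene0')
st()
cv2.imwrite('pics/both.png',cv2.resize(np.vstack([a['color'],b['color']]),None,fx=.75,fy=.75))
for i in (a,b):
    R=cv2.Rodrigues(np.array(i['rvec'],float))[0];print(-R.T@np.array(i['tvec']).ravel(),i['camera_matrix'])
E
```

```text
{'time_s': 0.1, 'position': [0.1603, -0.5261, 0.4042], 'tool_rot': [[0.2915, -0.9566, -0.0001], [-0.9566, -0.2915, 0.0013], [-0.0013, -0.0003, -1.0]], 'ft_force': [0.3784, 0.0655, 0.1923], 'wrist_torque': [-0.0029, -0.0038, 0.0026], 'grip_width': 0.0855, 'q': [-85.3899, 21.8382, 74.3783, -0.0005, 83.8581, -12.3361]}
[0.38088162 0.0230934  1.20462979] [[517.80091687   0.         316.87450726]
 [  0.         517.80091687 205.47038941]
 [  0.           0.           1.        ]]
[0.79309585 0.45212526 0.6842156 ] [[397.90702757   0.         317.36504151]
 [  0.         397.90702757 202.06394245]
 [  0.           0.           1.        ]]
```

View pics/both.png

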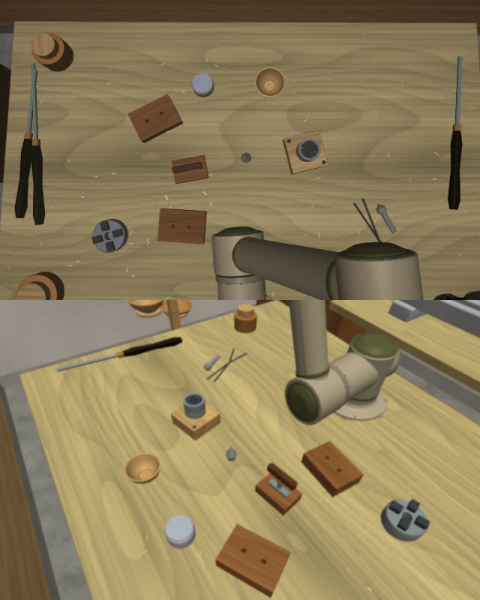

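The top view shows three brown two-hole blocks, in full-size pixels: (207,157) large and empty, (243,301) large and empty, and (253,224) smallest, with the spanner standing in it. The last one fits. The nose is at about (410,200) and the cone at (328,209). I'll confirm in one enlarged crop.

Run:
```python
from h import *
c=load('top0')['color']; f=lambda x0,y0,x1,y1,s:cv2.resize(c[y0:y1,x0:x1],None,fx=s,fy=s,interpolation=cv2.INTER_CUBIC)
cv2.imwrite('pics/c1.png',np.hstack([f(215,190,295,260,5),f(370,165,450,235,5)]))
```

```text
(no output)
```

View pics/c1.png

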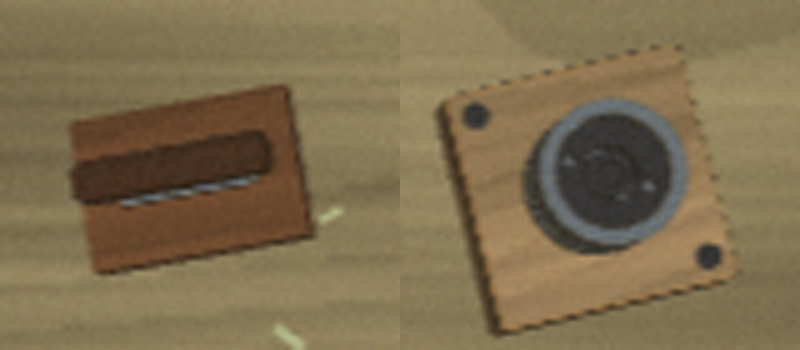

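The left crop shows the small block with the spanner in it. Its handle-top corners are at about (73,163), (265,131), (272,170) and (78,203). The right crop shows the nose rim centred at (613,172), with bright dots that look like the ring holes at (568,162) and (650,187).

Run:
```python
from h import *
im=load('top0')
L=lambda p:[(215+(x+.5)/5-.5,190+(y+.5)/5-.5) for x,y in p]
R=lambda p:[(370+(x-400+.5)/5-.5,165+(y+.5)/5-.5) for x,y in p]
h=px2w(im,L([(73,163),(265,131),(272,170),(78,203)]),.1);print(h,h.mean(0))
e=(h[1]+h[2]-h[0]-h[3])/2;print('handle',np.linalg.norm(e),np.degrees(np.arctan2(e[1],e[0])))
s=px2w(im,L([(70,122),(288,85),(313,235),(95,273)]),.03);print('stand',s.mean(0)); e=(s[1]+s[2]-s[0]-s[3])/2;print(np.linalg.norm(e),np.degrees(np.arctan2(e[1],e[0])))
print('nose',px2w(im,R([(613,172)]),.1))
r=px2w(im,R([(568,162),(650,187)]),.094);e=r[1]-r[0];print('ring',r,r.mean(0),np.linalg.norm(e),np.degrees(np.arctan2(e[1],e[0])))
b=px2w(im,R([(442,102),(682,42),(736,275),(497,334)]),.045);print('block',b.mean(0))
print('cone',px2w(im,[(328,209)],.0))
```

```text
[[0.46865232 0.21101835 0.1       ]
 [0.48264247 0.12909217 0.1       ]
 [0.46590605 0.12586895 0.1       ]
 [0.45153451 0.20850604 0.1       ]] [0.46718384 0.16862138 0.1       ]
handle 0.08349469256251743 -80.22141051552168
stand [0.46731753 0.16889223 0.03      ]
0.10030601563297825 -80.02531763315105
nose [[ 0.51984596 -0.18122287  0.1       ]]
ring [[ 0.52489988 -0.1629583   0.094     ]
 [ 0.51411982 -0.19819204  0.094     ]] [ 0.51950985 -0.18057517  0.094     ] 0.03684597553340551 -107.01193897782301
block [ 0.51963153 -0.18056233  0.045     ]
cone [[ 0.50825496 -0.00238335  0.        ]]
```

```bash
cat >> h.py <<'E'
from scipy.spatial.transform import Rotation as Rn
def down(yaw):
    c,s=np.cos(np.radians(yaw)),np.sin(np.radians(yaw)); return np.array([[c,s,0],[s,-c,0],[0,0,-1.]])
def plan(pos,yaw,n,start=None):
    s=env.observe(); p,R=(np.array(s['position']),np.array(s['tool_rot'])) if start is None else (np.array(start[0]),down(start[1]))
    w=Rn.from_matrix(R.T@down(yaw)).as_rotvec()/n; Rr=Rn.from_rotvec(w).as_matrix()
    S=sum(np.linalg.matrix_power(Rr,k) for k in range(n)); d=np.linalg.solve(S,R.T@(np.array(pos)-p))
    print(n,'rows cm',np.round(d*100,3),'rad',np.round(w,4))
E
python3 - <<'E'
from h import *
im=env.get_image('wrist'); R=cv2.Rodrigues(np.array(im['rvec'],float))[0]; c=-R.T@np.array(im['tvec']).ravel()
s=env.observe(); T=np.array(s['tool_rot']); print('cam in tool',T.T@(c-s['position']),'axes',T.T@R.T, im['camera_matrix'])
plan([.52,-.181,.40],-17,14); plan([.52,-.181,.40],163,14)
E
```

```text
cam in tool [ 0.00033376 -0.08279217  0.02998229] axes [[ 9.99999179e-01  4.10321910e-04 -1.21427237e-03]
 [ 4.45474982e-06  9.46254470e-01  3.23423063e-01]
 [ 1.28171822e-03 -3.23422802e-01  9.46253691e-01]] [[299.69883763   0.         317.69765859]
 [  0.         299.69883763 193.50182712]
 [  0.           0.           1.        ]]
14 rows cm [-0.054 -3.705  0.031] rad [-0.0001  0.0001 -0.0699]
14 rows cm [-4.338 -0.424  0.033] rad [1.000e-04 1.000e-04 1.545e-01]
```

>>> step_arm --increments '[{"x":-0.05,"y":-3.7,"z":0.55,"wz":-0.07},{"x":-0.05,"y":-3.7,"z":0.55,"wz":-0.07},{"x":-0.05,"y":-3.7,"z":0.55,"wz":-0.07},{"x":-0.05,"y":-3.7,"z":0.55,"wz":-0.07},{"x":-0.05,"y":-3.7,"z":0.55,"wz":-0.07},{"x":-0.05,"y":-3.7,"z":0.55,"wz":-0.07},{"x":-0.05,"y":-3.7,"z":0.55,"wz":-0.07},{"x":-0.05,"y":-3.7,"z":0.55,"wz":-0.07},{"x":-0.05,"y":-3.7,"z":0.55,"wz":-0.07},{"x":-0.05,"y":-3.7,"z":0.55,"wz":-0.07},{"x":-0.05,"y":-3.7,"z":0.55,"wz":-0.07},{"x":-0.05,"y":-3.7,"z":0.55,"wz":-0.07},{"x":-0.05,"y":-3.7,"z":0.55,"wz":-0.07},{"x":-0.05,"y":-3.7,"z":0.55,"wz":-0.07},{},{},{}]'

```text
invalid input at $.increments[0]: expected keys x, y, z, wx, wy, wz, gripper
```

Run:
```python
from h import *
st(); im=snap('wrist','w1'); p=w2px(im,[.52,-.181,.1])[0]; print(p)
x0,y0=int(p[0])-50,int(p[1])-50
c=im['color']; cv2.imwrite('pics/w1c.png',np.hstack([cv2.resize(c[y0:y0+100,x0:x0+100],(600,600),interpolation=cv2.INTER_CUBIC)])); print(x0,y0)
```

```text
{'time_s': 0.15, 'position': [0.1603, -0.5261, 0.4043], 'tool_rot': [[0.2914, -0.9566, -0.0001], [-0.9566, -0.2914, 0.0011], [-0.0011, -0.0003, -1.0]], 'ft_force': [-0.0326, -0.3235, -1.6338], 'wrist_torque': [-0.0378, 0.0362, -0.0237], 'grip_width': 0.0854, 'q': [-85.3905, 21.8336, 74.3722, 0.002, 83.8576, -12.335]}
[-210.26722835 -818.46899546]Traceback (most recent call last):
  File "<stdin>", line 4, in <module>
cv2.error: OpenCV(4.12.0) /io/opencv/modules/imgproc/src/resize.cpp:4208: error: (-215:Assertion failed) !ssize.empty() in function 'resize'
```

>>> step_arm --increments '[{"x":-0.05,"y":-3.7,"z":0.55,"wx":0,"wy":0,"wz":-0.07,"gripper":8.5},{"x":-0.05,"y":-3.7,"z":0.55,"wx":0,"wy":0,"wz":-0.07,"gripper":8.5},{"x":-0.05,"y":-3.7,"z":0.55,"wx":0,"wy":0,"wz":-0.07,"gripper":8.5},{"x":-0.05,"y":-3.7,"z":0.55,"wx":0,"wy":0,"wz":-0.07,"gripper":8.5},{"x":-0.05,"y":-3.7,"z":0.55,"wx":0,"wy":0,"wz":-0.07,"gripper":8.5},{"x":-0.05,"y":-3.7,"z":0.55,"wx":0,"wy":0,"wz":-0.07,"gripper":8.5},{"x":-0.05,"y":-3.7,"z":0.55,"wx":0,"wy":0,"wz":-0.07,"gripper":8.5},{"x":-0.05,"y":-3.7,"z":0.55,"wx":0,"wy":0,"wz":-0.07,"gripper":8.5},{"x":-0.05,"y":-3.7,"z":0.55,"wx":0,"wy":0,"wz":-0.07,"gripper":8.5},{"x":-0.05,"y":-3.7,"z":0.55,"wx":0,"wy":0,"wz":-0.07,"gripper":8.5},{"x":-0.05,"y":-3.7,"z":0.55,"wx":0,"wy":0,"wz":-0.07,"gripper":8.5},{"x":-0.05,"y":-3.7,"z":0.55,"wx":0,"wy":0,"wz":-0.07,"gripper":8.5},{"x":-0.05,"y":-3.7,"z":0.55,"wx":0,"wy":0,"wz":-0.07,"gripper":8.5},{"x":-0.05,"y":-3.7,"z":0.55,"wx":0,"wy":0,"wz":-0.07,"gripper":8.5},{"x":0,"y":0,"z":0,"wx":0,"wy":0,"wz":0,"gripper":8.5},{"x":0,"y":0,"z":0,"wx":0,"wy":0,"wz":0,"gripper":8.5}]'

```text
time_s: 1.8
position: [0.5197, -0.1812, 0.3276]
tool_rot: [[0.957, -0.29, -0.0], [-0.29, -0.957, -0.0], [-0.0, 0.0, -1.0]]
ft_force: [0.2, -1.1, -0.0]
grip_width: 0.0849
```

Run:
```python
from h import *
st(); im=snap('wrist','w1'); p=w2px(im,[.52,-.181,.1])[0]; print(p)
x0,y0=int(p[0])-50,int(p[1])-50
c=im['color']; cv2.imwrite('pics/w1c.png',np.hstack([cv2.resize(c[y0:y0+100,x0:x0+100],(600,600),interpolation=cv2.INTER_CUBIC)])); print(x0,y0)
```

```text
{'time_s': 1.8, 'position': [0.5197, -0.1812, 0.3276], 'tool_rot': [[0.9571, -0.2898, -0.0004], [-0.2898, -0.9571, -0.0001], [-0.0003, 0.0002, -1.0]], 'ft_force': [0.2446, -1.0869, -0.0101], 'wrist_torque': [0.0013, 0.0099, 0.025], 'grip_width': 0.0849, 'q': [-31.546, 25.7319, 81.4871, -0.0171, 72.7959, -14.6966]}
[318.67621908 213.46038322]
268 163
```

View pics/w1c.png

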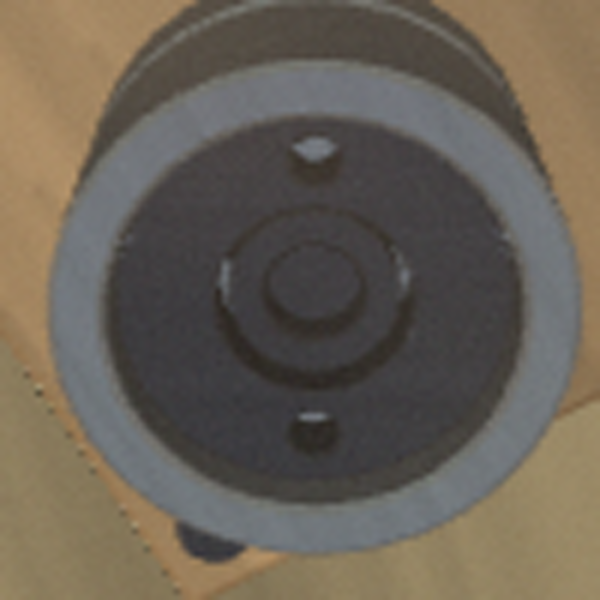

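The wrist crop shows the ring's two holes at (317,157) and (315,432). The rim's outer edge spans x 48–582 and y 58–552.

Run:
```python
from h import *
im=load('w1')
L=lambda p:[(268+(x+.5)/6-.5,163+(y+.5)/6-.5) for x,y in p]
r=px2w(im,L([(48,303),(582,303),(315,58),(315,552)]),.1);print('rim',r[:2].mean(0),r[2:].mean(0),np.linalg.norm(r[1]-r[0]),np.linalg.norm(r[3]-r[2]))
h=px2w(im,L([(317,157),(315,432)]),.094);e=h[1]-h[0];print('ring',h.mean(0),np.linalg.norm(e),np.degrees(np.arctan2(e[1],e[0])))
plan([.467,.1687,.33],9.9,12)
```

```text
rim [ 0.52104128 -0.18100789  0.1       ] [ 0.52053427 -0.18270982  0.1       ] 0.06342609274320522 0.06360141111186657
ring [ 0.52066552 -0.18283388  0.094     ] 0.03628089799169284 -107.07810019314402
12 rows cm [-0.679 -2.904 -0.019] rad [ 0.     0.    -0.039]
```

>>> step_arm --increments '[{"x":-0.68,"y":-2.9,"z":0,"wx":0,"wy":0,"wz":-0.039,"gripper":8.5},{"x":-0.68,"y":-2.9,"z":0,"wx":0,"wy":0,"wz":-0.039,"gripper":8.5},{"x":-0.68,"y":-2.9,"z":0,"wx":0,"wy":0,"wz":-0.039,"gripper":8.5},{"x":-0.68,"y":-2.9,"z":0,"wx":0,"wy":0,"wz":-0.039,"gripper":8.5},{"x":-0.68,"y":-2.9,"z":0,"wx":0,"wy":0,"wz":-0.039,"gripper":8.5},{"x":-0.68,"y":-2.9,"z":0,"wx":0,"wy":0,"wz":-0.039,"gripper":8.5},{"x":-0.68,"y":-2.9,"z":0,"wx":0,"wy":0,"wz":-0.039,"gripper":8.5},{"x":-0.68,"y":-2.9,"z":0,"wx":0,"wy":0,"wz":-0.039,"gripper":8.5},{"x":-0.68,"y":-2.9,"z":0,"wx":0,"wy":0,"wz":-0.039,"gripper":8.5},{"x":-0.68,"y":-2.9,"z":0,"wx":0,"wy":0,"wz":-0.039,"gripper":8.5},{"x":-0.68,"y":-2.9,"z":0,"wx":0,"wy":0,"wz":-0.039,"gripper":8.5},{"x":-0.68,"y":-2.9,"z":0,"wx":0,"wy":0,"wz":-0.039,"gripper":8.5},{"x":0,"y":0,"z":0,"wx":0,"wy":0,"wz":0,"gripper":8.5},{"x":0,"y":0,"z":0,"wx":0,"wy":0,"wz":0,"gripper":8.5}]'

```text
time_s: 3.25
position: [0.467, 0.1679, 0.3279]
tool_rot: [[0.985, 0.171, 0.001], [0.171, -0.985, -0.0], [0.001, 0.0, -1.0]]
ft_force: [-0.2, -0.5, 0.4]
grip_width: 0.0852
```

Run:
```python
from h import *
st(); im=snap('wrist','w2'); p=w2px(im,[.467,.1687,.1])[0]; print(p)
x0,y0=int(p[0])-75,int(p[1])-75
crop('w2',x0,y0,x0+150,y0+150,4,'w2c'); print(x0,y0)
```

```text
{'time_s': 3.25, 'position': [0.467, 0.1679, 0.3279], 'tool_rot': [[0.9853, 0.1711, 0.0007], [0.1711, -0.9853, -0.0003], [0.0006, 0.0004, -1.0]], 'ft_force': [-0.1593, -0.5008, 0.3595], 'wrist_torque': [0.0333, -0.0092, 0.0269], 'grip_width': 0.0852, 'q': [6.0774, 20.7586, 89.934, -0.0197, 69.2715, -3.7673]}
[318.49309456 212.84382778]
243 137
```

View pics/w2c.png

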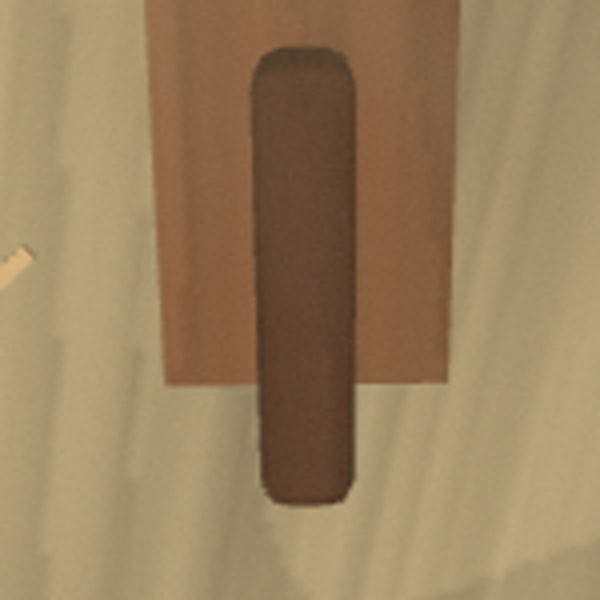

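The wrist crop shows the handle with its near-end top edge at about (304,70), its far end at (307,505), and its sides at x≈256 and 354.

Run:
```python
from h import *
im=load('w2'); s=env.observe(); T=np.array(s['tool_rot'])
L=lambda p:[(243+(x+.5)/4-.5,137+(y+.5)/4-.5) for x,y in p]
r=px2w(im,L([(304,47),(304,70),(307,505),(256,280),(355,280),(252,100),(355,100),(262,480),(353,480)]),[.076]+[.1]*8)
m=lambda a:T.T@(a-s['position'])*1000
for a in r: print(m(a),a)
print('len',np.linalg.norm(r[2]-r[1]),np.linalg.norm(r[2][:2]-r[0][:2]),'ctr',(r[1]+r[2])/2,(r[0]+r[2])/2)
e=r[7]+r[8]-r[5]-r[6];print(np.degrees(np.arctan2(e[1],e[0])))
# block edges z=.03
b=px2w(im,L([(150,100),(460,100),(165,384),(448,382)]),.03); print(m(b[0]),m(b[1]),m(b[2]),m(b[3]))
```

```text
[-6.07967842e-02 -4.31973559e+01  2.51854533e+02] [0.45998029 0.20999027 0.076     ]
[-1.41170601e-01 -4.36888882e+01  2.27854301e+02] [0.4598029  0.21046752 0.1       ]
[  0.57058192  39.63763042 227.8857828 ] [0.47469446 0.12847936 0.1       ]
[ -8.57954402  -6.06443347 227.86371527] [0.45789509 0.17195562 0.1       ]
[  8.9594438   -6.07084491 227.87332447] [0.4751768  0.17494876 0.1       ]
[ -8.88770703 -38.57697015 227.85141476] [0.45205466 0.20394077 0.1       ]
[  8.45534665 -38.58579323 227.86091568] [0.46914288 0.20690292 0.1       ]
[ -7.90034342  34.25315299 227.87913148] [0.46543031 0.13234262 0.1       ]
[  9.2029608   34.24971514 227.88850302] [0.4822832  0.13525864 0.1       ]
len 0.08332956434807313 0.08282834413594692 ctr [0.46724868 0.16947344 0.1       ] [0.46733737 0.16923481 0.088     ]
-79.51254723160534
[-34.9622555  -22.70140002 297.84306473] [ 35.67999607 -22.73713737 297.88176423] [-34.10110541  48.86600351 297.87024112] [ 35.82361809  48.30011543 297.90834958]
```

>>> step_arm --increments '[{"x":0.02,"y":-0.13,"z":1.5,"wx":0,"wy":0,"wz":0,"gripper":8.5},{"x":0,"y":0,"z":2,"wx":0,"wy":0,"wz":0,"gripper":6},{"x":0,"y":0,"z":2,"wx":0,"wy":0,"wz":0,"gripper":5},{"x":0,"y":0,"z":2,"wx":0,"wy":0,"wz":0,"gripper":4},{"x":0,"y":0,"z":1,"wx":0,"wy":0,"wz":0,"gripper":4},{"x":0,"y":0,"z":0,"wx":0,"wy":0,"wz":0,"gripper":2.5},{"x":0,"y":0,"z":0,"wx":0,"wy":0,"wz":0,"gripper":1.0},{"x":0,"y":0,"z":0,"wx":0,"wy":0,"wz":0,"gripper":0.5},{"x":0,"y":0,"z":0,"wx":0,"wy":0,"wz":0,"gripper":0},{"x":0,"y":0,"z":0,"wx":0,"wy":0,"wz":0,"gripper":0}]' --newtons 30

```text
time_s: 4.3
position: [0.4667, 0.1699, 0.2431]
tool_rot: [[0.985, 0.172, 0.001], [0.172, -0.985, 0.0], [0.001, 0.0, -1.0]]
ft_force: [-0.1, 0.3, -2.2]
grip_width: 0.0175
```

>>> step_arm --increments '[{"x":0,"y":0,"z":0,"wx":0,"wy":0,"wz":0,"gripper":0},{"x":0,"y":0,"z":0,"wx":0,"wy":0,"wz":0,"gripper":0},{"x":0,"y":0,"z":0,"wx":0,"wy":0,"wz":0,"gripper":0}]' --newtons 110

```text
time_s: 4.6
position: [0.4667, 0.1699, 0.2431]
tool_rot: [[0.985, 0.172, 0.001], [0.172, -0.985, 0.0], [0.001, 0.0, -1.0]]
ft_force: [-0.8, 0.7, 3.5]
grip_width: 0.0165
```

```bash
python3 -c "
from h import *
st()"
```

```text
{'time_s': 4.6, 'position': [0.4667, 0.1699, 0.2431], 'tool_rot': [[0.9851, 0.1722, 0.0006], [0.1722, -0.9851, 0.0001], [0.0006, 0.0, -1.0]], 'ft_force': [-0.8264, 0.6641, 3.4885], 'wrist_torque': [0.0077, 0.2627, 0.0082], 'grip_width': 0.0165, 'q': [6.3197, 27.3988, 96.1669, 0.0017, 56.4023, -3.5974]}
```

```bash
python3 -c "
from h import *
plan([.5196,-.1811,.358],-17.1,13,start=([.4667,.1699,.353],9.9))"
```

```text
13 rows cm [ 0.532  2.704 -0.038] rad [0.     0.     0.0362]
```

>>> step_arm --increments '[{"x":0,"y":0,"z":-0.5,"wx":0,"wy":0,"wz":0,"gripper":0},{"x":0,"y":0,"z":-1.5,"wx":0,"wy":0,"wz":0,"gripper":0},{"x":0,"y":0,"z":-2,"wx":0,"wy":0,"wz":0,"gripper":0},{"x":0,"y":0,"z":-2,"wx":0,"wy":0,"wz":0,"gripper":0},{"x":0,"y":0,"z":-2,"wx":0,"wy":0,"wz":0,"gripper":0},{"x":0,"y":0,"z":-2,"wx":0,"wy":0,"wz":0,"gripper":0},{"x":0,"y":0,"z":-1,"wx":0,"wy":0,"wz":0,"gripper":0},{"x":0,"y":0,"z":0,"wx":0,"wy":0,"wz":0,"gripper":0}]'

```text
time_s: 5.4
position: [0.4667, 0.1699, 0.3536]
tool_rot: [[0.985, 0.172, 0.002], [0.172, -0.985, 0.0], [0.002, 0.0, -1.0]]
ft_force: [0.1, -0.4, -2.3]
grip_width: 0.0163
```

>>> step_arm --increments '[{"x":0.53,"y":2.7,"z":-0.04,"wx":0,"wy":0,"wz":0.036,"gripper":0},{"x":0.53,"y":2.7,"z":-0.04,"wx":0,"wy":0,"wz":0.036,"gripper":0},{"x":0.53,"y":2.7,"z":-0.04,"wx":0,"wy":0,"wz":0.036,"gripper":0},{"x":0.53,"y":2.7,"z":-0.04,"wx":0,"wy":0,"wz":0.036,"gripper":0},{"x":0.53,"y":2.7,"z":-0.04,"wx":0,"wy":0,"wz":0.036,"gripper":0},{"x":0.53,"y":2.7,"z":-0.04,"wx":0,"wy":0,"wz":0.036,"gripper":0},{"x":0.53,"y":2.7,"z":-0.04,"wx":0,"wy":0,"wz":0.036,"gripper":0},{"x":0.53,"y":2.7,"z":-0.04,"wx":0,"wy":0,"wz":0.036,"gripper":0},{"x":0.53,"y":2.7,"z":-0.04,"wx":0,"wy":0,"wz":0.036,"gripper":0},{"x":0.53,"y":2.7,"z":-0.04,"wx":0,"wy":0,"wz":0.036,"gripper":0},{"x":0.53,"y":2.7,"z":-0.04,"wx":0,"wy":0,"wz":0.036,"gripper":0},{"x":0.53,"y":2.7,"z":-0.04,"wx":0,"wy":0,"wz":0.036,"gripper":0},{"x":0.53,"y":2.7,"z":-0.04,"wx":0,"wy":0,"wz":0.036,"gripper":0},{"x":0,"y":0,"z":0,"wx":0,"wy":0,"wz":0,"gripper":0},{"x":0,"y":0,"z":0,"wx":0,"wy":0,"wz":0,"gripper":0}]'

```text
time_s: 6.9
position: [0.5198, -0.1808, 0.3567]
tool_rot: [[0.957, -0.291, -0.002], [-0.291, -0.957, 0.001], [-0.002, -0.001, -1.0]]
ft_force: [0.2, 0.4, -2.8]
grip_width: 0.0166
```

Run:
```python
from h import *
st(); im=snap('wrist','w3'); b=snap('scene','s3'); s=env.observe()
print(w2px(im,[[.52,-.181,.1],[.52,-.181,.13]]), w2px(b,[[.52,-.181,.1],[.52,-.181,.13]]))
p=w2px(im,[.52,-.181,.11])[0].astype(int); q=w2px(b,[.52,-.181,.12])[0].astype(int); print(p,q)
f=lambda c,p,r,s:cv2.resize(c[p[1]-r:p[1]+r,p[0]-r:p[0]+r],(400,400),interpolation=cv2.INTER_CUBIC)
cv2.imwrite('pics/w3c.png',np.hstack([f(im['color'],p,65,0),f(b['color'],q,40,0)]))
```

```text
{'time_s': 6.9, 'position': [0.5198, -0.1808, 0.3567], 'tool_rot': [[0.9566, -0.2914, -0.0019], [-0.2914, -0.9566, 0.0015], [-0.0022, -0.0009, -1.0]], 'ft_force': [0.1832, 0.4403, -2.8206], 'wrist_torque': [0.0411, -0.0303, -0.0635], 'grip_width': 0.0166, 'q': [-31.5094, 24.1086, 78.945, 0.016, 77.0822, -14.571]}
[[319.28072019 200.29046142]
 [319.38892236 214.78442822]] [[258.5981879  132.0590914 ]
 [257.24428129 121.30747068]]
[319 204] [257 124]
```

View pics/w3c.png

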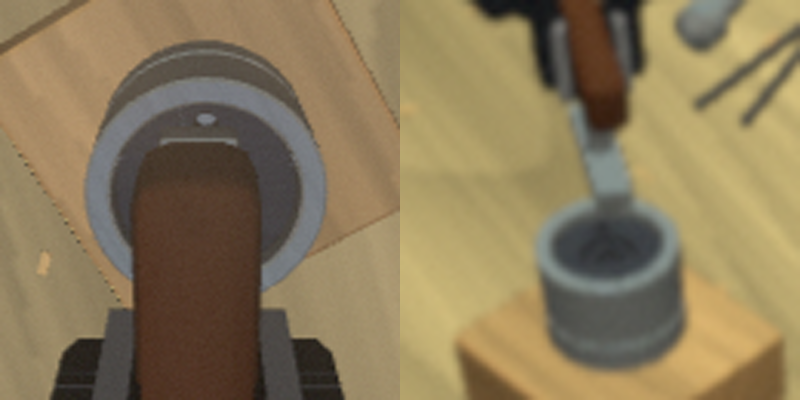

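The wrist half of the picture shows the crosshead end at (161–238, 140), the handle end at (134–262, 160) and the near hole at (206,119). The rim spans x 86–327, with its top at y≈77. The scene half shows the crosshead above the nose.

Run:
```python
from h import *
im=load('w3'); s=env.observe(); T=np.array(s['tool_rot']); k=400/130
L=lambda p:[(254+(x+.5)/k-.5,139+(y+.5)/k-.5) for x,y in p]
m=lambda a:np.round(T.T@(a-s['position'])*1000,2)
n=['xhL','xhR','hdl L','hdl R','hole','rimL','rimR','rimtop','hL2','hR2']
for a,b in zip(n,px2w(im,L([(161,140),(238,140),(134,240),(262,240),(206,119),(86,190),(327,190),(206,77),(112,330),(276,330)]),[.1537,.1537,.2137,.2137,.094,.1,.1,.1,.2137,.2137])): print(a,m(b),np.round(b,4))
```

```text
xhL [ -7.49 -28.85 203.58] [ 0.5209 -0.1499  0.1537]
xhR [  7.62 -28.83 203.56] [ 0.5353 -0.1543  0.1537]
hdl L [ -8.74 -33.31 143.58] [ 0.5211 -0.1453  0.2137]
hdl R [  8.3  -33.3  143.56] [ 0.5374 -0.1503  0.2137]
hole [  1.84 -16.3  263.26] [ 0.5261 -0.1646  0.094 ]
rimL [-29.61   1.27 257.29] [ 0.4909 -0.1723  0.1   ]
rimR [ 33.49   1.32 257.21] [ 0.5513 -0.1906  0.1   ]
rimtop [  1.78 -28.94 257.27] [ 0.5297 -0.1525  0.1   ]
hL2 [-12.09 -19.87 143.58] [ 0.514  -0.1572  0.2137]
hR2 [ 10.5  -19.86 143.55] [ 0.5356 -0.1638  0.2137]
```

Run:
```python
from h import *
im=load('w3'); s=env.observe(); T=np.array(s['tool_rot']); k=400/130
L=lambda p:[(254+(x+.5)/k-.5,139+(y+.5)/k-.5) for x,y in p]
m=lambda a:np.round(T.T@(a-s['position'])*1000,2)
for z,y in ((.1897,145),(.2137,185),(.1437,139)): print(m(px2w(im,L([(198,y)]),z)[0]))
b=load('s3'); q=np.array([257,124]); 
cv2.imwrite('pics/s3c.png',np.hstack([cv2.resize(b['color'][96:156,232:286],None,fx=8,fy=8,interpolation=cv2.INTER_CUBIC),cv2.resize(im['color'][165:225,280:320],(320,480),interpolation=cv2.INTER_CUBIC)]))
```

```text
[ -0.21 -39.05 167.58]
[ -0.21 -41.08 143.58]
[ -0.23 -25.99 213.57]
```

View pics/s3c.png

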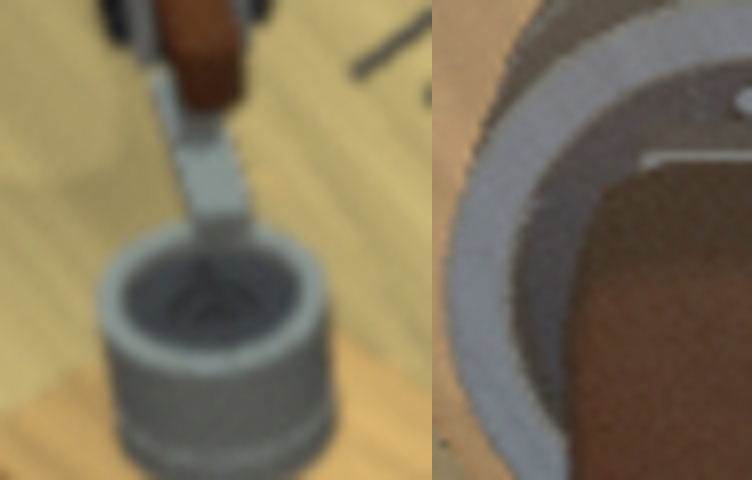

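Run:
```python
from h import *
w,b=load('w3'),load('s3'); s=env.observe(); T=np.array(s['tool_rot']); P=np.array(s['position']); k=400/130
def W(l,th,dy):  # local spanner pts: tool axes about grip centre (mm)
    R=Rn.from_euler('x',th,degrees=True).as_matrix(); return P+(R@np.array(l,float).T/1000+np.array([[0],[dy/1000],[.155]])).T@T.T
pts=[(-8,-31,58),(8,-31,58),(-8,-31,48),(8,-31,48),(-9,-43,12),(9,-43,12),(0,-43,12),(0,-43,-12)]
for th,dy in ((0,0),(0,3),(-4,0),(4,0),(4,2)):
    X=W(pts,th,dy); print(th,dy,'scene',((w2px(b,X)-[232,96]+.5)*8-.5).round().tolist()[:6],'\n   wrist',((w2px(w,X)-[254,139]+.5)*k-.5).round().tolist())
```

```text
0 0 scene [[257.0, 234.0], [196.0, 244.0], [253.0, 203.0], [192.0, 214.0], [254.0, 117.0], [182.0, 129.0]] 
   wrist [[160.0, 117.0], [238.0, 116.0], [158.0, 130.0], [240.0, 130.0], [141.0, 122.0], [258.0, 122.0], [199.0, 122.0], [200.0, 173.0]]
0 3 scene [[255.0, 227.0], [194.0, 237.0], [251.0, 196.0], [190.0, 207.0], [252.0, 110.0], [180.0, 122.0]] 
   wrist [[160.0, 131.0], [238.0, 130.0], [158.0, 145.0], [240.0, 145.0], [141.0, 140.0], [258.0, 140.0], [199.0, 140.0], [200.0, 194.0]]
-4 0 scene [[254.0, 230.0], [194.0, 240.0], [251.0, 201.0], [190.0, 212.0], [254.0, 124.0], [183.0, 136.0]] 
   wrist [[161.0, 133.0], [237.0, 133.0], [159.0, 144.0], [240.0, 144.0], [142.0, 122.0], [257.0, 122.0], [199.0, 122.0], [200.0, 160.0]]
4 0 scene [[259.0, 236.0], [198.0, 247.0], [255.0, 204.0], [193.0, 215.0], [254.0, 109.0], [181.0, 121.0]] 
   wrist [[159.0, 101.0], [239.0, 100.0], [157.0, 117.0], [241.0, 117.0], [140.0, 123.0], [259.0, 122.0], [199.0, 122.0], [200.0, 187.0]]
4 2 scene [[258.0, 232.0], [197.0, 242.0], [254.0, 199.0], [192.0, 210.0], [252.0, 104.0], [180.0, 116.0]] 
   wrist [[160.0, 110.0], [239.0, 110.0], [158.0, 127.0], [241.0, 127.0], [140.0, 135.0], [259.0, 135.0], [199.0, 135.0], [200.0, 202.0]]
```

Run:
```python
from h import *
b=load('s3'); a=np.linspace(0,2*np.pi,200)
for c in ((.5198,-.1808),(.521,-.183),(.5209,-.1811),(.522,-.180)):
    for r in (.032,.025):
        p=(w2px(b,np.c_[c[0]+r*np.cos(a),c[1]+r*np.sin(a),0*a+.1])-[232,96]+.5)*8-.5; print(c,r,p.min(0).round(),p.max(0).round())
g=cv2.resize(b['color'][96:156,232:286],None,fx=8,fy=8,interpolation=cv2.INTER_CUBIC).astype(int).sum(2)
print('row300',g[300,80:360:6]);print('col213',g[250:420:5,213])
```

```text
(0.5198, -0.1808) 0.032 [100. 217.] [334. 370.]
(0.5198, -0.1808) 0.025 [126. 233.] [308. 353.]
(0.521, -0.183) 0.032 [ 93. 214.] [326. 367.]
(0.521, -0.183) 0.025 [118. 231.] [300. 350.]
(0.5209, -0.1811) 0.032 [ 96. 218.] [329. 371.]
(0.5209, -0.1811) 0.025 [122. 234.] [304. 354.]
(0.522, -0.18) 0.032 [ 94. 221.] [328. 375.]
(0.522, -0.18) 0.025 [120. 238.] [303. 358.]
row300 [456 451 441 429 429 421 381 309 240 205 203 200 201 199 189 173 159 155
 158 168 172 168 163 160 161 165 168 163 157 164 181 192 196 192 195 216
 272 349 407 414 398 386 399 428 449 460 463]
col213 [223 208 190 177 168 167 158 153 156 162 161 149 147 158 169 182 192 201
 215 235 289 348 394 402 378 327 280 264 258 257 257 257 259 257]
```

>>> step_arm --increments '[{"x":0.13,"y":0,"z":0.5,"wx":0,"wy":0,"wz":0,"gripper":0},{"x":0,"y":0,"z":0.8,"wx":0,"wy":0,"wz":0,"gripper":0},{"x":0,"y":0,"z":0.8,"wx":0,"wy":0,"wz":0,"gripper":0},{"x":0,"y":0,"z":0.7,"wx":0,"wy":0,"wz":0,"gripper":0},{"x":0,"y":0,"z":0.2,"wx":0,"wy":0,"wz":0,"gripper":0},{"x":0,"y":0,"z":0.1,"wx":0,"wy":0,"wz":0,"gripper":0},{"x":0,"y":0,"z":0.1,"wx":0,"wy":0,"wz":0,"gripper":0},{"x":0,"y":0,"z":0,"wx":0,"wy":0,"wz":0,"gripper":0}]'

```text
time_s: 7.8
position: [0.5212, -0.181, 0.326]
tool_rot: [[0.957, -0.291, 0.0], [-0.291, -0.957, -0.0], [0.0, 0.0, -1.0]]
ft_force: [-0.7, 0.4, -1.9]
grip_width: 0.0166
```

```bash
python3 -c "
from h import *
st()"
```

```text
{'time_s': 7.8, 'position': [0.5212, -0.181, 0.326], 'tool_rot': [[0.9568, -0.2907, 0.0003], [-0.2907, -0.9568, -0.0002], [0.0003, 0.0001, -1.0]], 'ft_force': [-0.7117, 0.3987, -1.8586], 'wrist_torque': [-0.0122, 0.0016, 0.0304], 'grip_width': 0.0166, 'q': [-31.4451, 25.9394, 81.4149, -0.0, 72.6268, -14.5429]}
```

Now descend in small steps and watch the force.

>>> step_arm --increments '[{"x":0,"y":0,"z":0.1,"wx":0,"wy":0,"wz":0,"gripper":0},{"x":0,"y":0,"z":0.1,"wx":0,"wy":0,"wz":0,"gripper":0},{"x":0,"y":0,"z":0.1,"wx":0,"wy":0,"wz":0,"gripper":0},{"x":0,"y":0,"z":0.1,"wx":0,"wy":0,"wz":0,"gripper":0},{"x":0,"y":0,"z":0,"wx":0,"wy":0,"wz":0,"gripper":0}]'

```text
time_s: 8.3
position: [0.5212, -0.1809, 0.3218]
tool_rot: [[0.957, -0.291, -0.0], [-0.291, -0.957, 0.0], [-0.0, -0.0, -1.0]]
ft_force: [0.1, -0.5, -2.3]
grip_width: 0.0161
```

>>> step_arm --increments '[{"x":0,"y":0,"z":0.05,"wx":0,"wy":0,"wz":0,"gripper":0},{"x":0,"y":0,"z":0.05,"wx":0,"wy":0,"wz":0,"gripper":0},{"x":0,"y":0,"z":0,"wx":0,"wy":0,"wz":0,"gripper":0}]'

```text
time_s: 8.6
position: [0.5212, -0.181, 0.3209]
tool_rot: [[0.957, -0.291, 0.0], [-0.291, -0.957, -0.0], [0.0, 0.0, -1.0]]
ft_force: [0.2, -0.1, -1.1]
grip_width: 0.0168
```

>>> step_arm --increments '[{"x":0,"y":0,"z":0.05,"wx":0,"wy":0,"wz":0,"gripper":0},{"x":0,"y":0,"z":0.05,"wx":0,"wy":0,"wz":0,"gripper":0},{"x":0,"y":0,"z":0,"wx":0,"wy":0,"wz":0,"gripper":0}]'

```text
time_s: 8.9
position: [0.5212, -0.1811, 0.32]
tool_rot: [[0.957, -0.291, 0.0], [-0.291, -0.957, -0.001], [0.0, 0.001, -1.0]]
ft_force: [-0.1, -1.9, -1.9]
grip_width: 0.0158
```

```bash
python3 -c "
from h import *
st()"
```

```text
{'time_s': 8.9, 'position': [0.5212, -0.1811, 0.32], 'tool_rot': [[0.9568, -0.2908, 0.0003], [-0.2908, -0.9568, -0.0007], [0.0005, 0.0006, -1.0]], 'ft_force': [-0.1137, -1.8532, -1.9305], 'wrist_torque': [-0.3892, 0.1003, 0.0108], 'grip_width': 0.0158, 'q': [-31.4538, 26.3031, 81.9027, -0.0269, 71.7601, -14.5382]}
```

>>> step_arm --increments '[{"x":0,"y":0.05,"z":0,"wx":0,"wy":0,"wz":0,"gripper":0},{"x":0,"y":0,"z":0.05,"wx":0,"wy":0,"wz":0,"gripper":0},{"x":0,"y":0,"z":0.05,"wx":0,"wy":0,"wz":0,"gripper":0},{"x":0,"y":0,"z":0,"wx":0,"wy":0,"wz":0,"gripper":0}]'

```text
time_s: 9.3
position: [0.521, -0.1815, 0.3188]
tool_rot: [[0.957, -0.291, -0.0], [-0.291, -0.957, -0.0], [-0.0, 0.0, -1.0]]
ft_force: [-0.3, -1.9, -1.9]
grip_width: 0.0164
```

```bash
python3 -c "
from h import *
st()"
```

```text
{'time_s': 9.3, 'position': [0.521, -0.1815, 0.3188], 'tool_rot': [[0.9568, -0.2908, -0.0002], [-0.2908, -0.9568, -0.0002], [-0.0001, 0.0003, -1.0]], 'ft_force': [-0.2628, -1.8855, -1.9053], 'wrist_torque': [-0.4542, 0.0762, 0.0371], 'grip_width': 0.0164, 'q': [-31.5032, 26.3799, 81.9982, -0.0166, 71.6253, -14.5935]}
```

>>> step_arm --increments '[{"x":0,"y":0.06,"z":0,"wx":0,"wy":0,"wz":0,"gripper":0},{"x":0,"y":0,"z":0.1,"wx":0,"wy":0,"wz":0,"gripper":0},{"x":0,"y":0,"z":0.1,"wx":0,"wy":0,"wz":0,"gripper":0},{"x":0,"y":0,"z":0,"wx":0,"wy":0,"wz":0,"gripper":0}]'

```text
time_s: 9.7
position: [0.5208, -0.1819, 0.3167]
tool_rot: [[0.957, -0.291, -0.0], [-0.291, -0.957, 0.0], [-0.001, -0.0, -1.0]]
ft_force: [-0.4, -1.1, -1.8]
grip_width: 0.0161
```

```bash
python3 -c "
from h import *
st()"
```

```text
{'time_s': 9.7, 'position': [0.5208, -0.1819, 0.3167], 'tool_rot': [[0.9568, -0.2908, -0.0004], [-0.2908, -0.9568, 0.0004], [-0.0005, -0.0003, -1.0]], 'ft_force': [-0.4118, -1.0613, -1.7605], 'wrist_torque': [-0.0948, -0.0047, 0.0031], 'grip_width': 0.0161, 'q': [-31.5541, 26.5111, 82.1731, 0.0095, 71.349, -14.6529]}
```

>>> step_arm --increments '[{"x":0,"y":0.02,"z":0.1,"wx":0,"wy":0,"wz":0,"gripper":0},{"x":0,"y":0,"z":0.1,"wx":0,"wy":0,"wz":0,"gripper":0},{"x":0,"y":0,"z":0.05,"wx":0,"wy":0,"wz":0,"gripper":0},{"x":0,"y":0,"z":0,"wx":0,"wy":0,"wz":0,"gripper":0},{"x":0,"y":0,"z":0,"wx":0,"wy":0,"wz":0,"gripper":0}]' --newtons 120

```text
time_s: 10.2
position: [0.5208, -0.1822, 0.3144]
tool_rot: [[0.957, -0.291, 0.0], [-0.291, -0.957, 0.0], [0.0, -0.0, -1.0]]
ft_force: [-0.7, -0.3, -2.7]
grip_width: 0.0161
```

```bash
python3 -c "
from h import *
st()"
```

```text
{'time_s': 10.2, 'position': [0.5208, -0.1822, 0.3144], 'tool_rot': [[0.9568, -0.2907, 0.0], [-0.2907, -0.9568, 0.0], [0.0, -0.0, -1.0]], 'ft_force': [-0.6944, -0.2608, -2.6769], 'wrist_torque': [0.0055, 0.0254, 0.0015], 'grip_width': 0.0161, 'q': [-31.5767, 26.6553, 82.3445, 0.0024, 70.9995, -14.6751]}
```

>>> step_arm --increments '[{"x":0,"y":0,"z":0,"wx":0,"wy":0,"wz":0.03,"gripper":0},{"x":0,"y":0,"z":0,"wx":0,"wy":0,"wz":0.03,"gripper":0},{"x":0,"y":0,"z":0,"wx":0,"wy":0,"wz":0.03,"gripper":0},{"x":0,"y":0,"z":0,"wx":0,"wy":0,"wz":0.03,"gripper":0},{"x":0,"y":0,"z":0,"wx":0,"wy":0,"wz":0.03,"gripper":0},{"x":0,"y":0,"z":0,"wx":0,"wy":0,"wz":0.03,"gripper":0},{"x":0,"y":0,"z":0,"wx":0,"wy":0,"wz":0.03,"gripper":0},{"x":0,"y":0,"z":0,"wx":0,"wy":0,"wz":0.03,"gripper":0},{"x":0,"y":0,"z":0,"wx":0,"wy":0,"wz":0.03,"gripper":0},{"x":0,"y":0,"z":0,"wx":0,"wy":0,"wz":0.03,"gripper":0},{"x":0,"y":0,"z":0,"wx":0,"wy":0,"wz":0.03,"gripper":0}]'

```text
time_s: 11.3
position: [0.5208, -0.1821, 0.3145]
tool_rot: [[0.81, -0.586, 0.0], [-0.586, -0.81, 0.0], [0.0, -0.0, -1.0]]
ft_force: [-0.4, -0.3, -2.0]
grip_width: 0.016
```

```bash
cat > t.py <<'E'
from h import *
s=env.observe(); R=np.array(s['tool_rot']); print('t',s['time_s'],'yaw',round(np.degrees(np.arctan2(R[1,0],R[0,0])),2),'F',np.round(s['ft_force'],2),'Ft',np.round(R.T@s['ft_force'],2),'M',np.round(s['wrist_torque'],3),'p',np.round(s['position'],4))
E
python3 t.py
```

```text
t 11.3 yaw -35.86 F [-0.38 -0.27 -2.03] Ft [-0.15  0.44  2.03] M [ 0.06  -0.053  0.159] p [ 0.5208 -0.1821  0.3145]
```

>>> step_arm --increments '[{"x":0,"y":0,"z":0,"wx":0,"wy":0,"wz":0.025,"gripper":0},{"x":0,"y":0,"z":0,"wx":0,"wy":0,"wz":0.025,"gripper":0},{"x":0,"y":0,"z":0,"wx":0,"wy":0,"wz":0.02,"gripper":0}]'

```text
time_s: 11.6
position: [0.5208, -0.1822, 0.3145]
tool_rot: [[0.767, -0.641, 0.0], [-0.641, -0.767, 0.0], [0.0, -0.0, -1.0]]
ft_force: [1.2, 1.0, -1.6]
grip_width: 0.016
```

```bash
python3 t.py
```

```text
t 11.6 yaw -39.9 F [ 1.19  1.   -1.65] Ft [ 0.27 -1.53  1.65] M [ 0.144 -0.116  0.116] p [ 0.5208 -0.1822  0.3145]
```

>>> step_arm --increments '[{"x":0,"y":0,"z":0,"wx":0,"wy":0,"wz":0.015,"gripper":0},{"x":0,"y":0,"z":0,"wx":0,"wy":0,"wz":0.015,"gripper":0}]'

```text
time_s: 11.8
position: [0.5208, -0.1822, 0.3145]
tool_rot: [[0.748, -0.664, 0.0], [-0.664, -0.748, 0.0], [0.0, -0.0, -1.0]]
ft_force: [1.2, 0.6, -2.3]
grip_width: 0.0162
```

```bash
python3 t.py
```

```text
t 11.8 yaw -41.6 F [ 1.22  0.59 -2.27] Ft [ 0.52 -1.25  2.27] M [ 0.141 -0.206  0.148] p [ 0.5208 -0.1822  0.3145]
```

>>> step_arm --increments '[{"x":0,"y":0,"z":0,"wx":0,"wy":0,"wz":0.015,"gripper":0},{"x":0,"y":0,"z":0,"wx":0,"wy":0,"wz":0.015,"gripper":0}]'

```text
time_s: 12.0
position: [0.5208, -0.1822, 0.3145]
tool_rot: [[0.727, -0.686, 0.0], [-0.686, -0.727, 0.0], [0.0, -0.0, -1.0]]
ft_force: [1.2, 1.5, -1.5]
grip_width: 0.0164
```

```bash
python3 t.py
```

```text
t 12.0 yaw -43.33 F [ 1.22  1.47 -1.52] Ft [-0.12 -1.9   1.52] M [ 0.144 -0.258  0.174] p [ 0.5208 -0.1822  0.3145]
```

>>> step_arm --increments '[{"x":0,"y":0,"z":0,"wx":0,"wy":0,"wz":0.015,"gripper":0},{"x":0,"y":0,"z":0,"wx":0,"wy":0,"wz":0.015,"gripper":0}]'

```text
time_s: 12.2
position: [0.5208, -0.1822, 0.3144]
tool_rot: [[0.707, -0.708, 0.0], [-0.708, -0.707, 0.0], [0.0, -0.0, -1.0]]
ft_force: [1.9, 1.1, -1.8]
grip_width: 0.0164
```

```bash
python3 t.py
```

```text
t 12.2 yaw -45.05 F [ 1.9   1.1  -1.76] Ft [ 0.57 -2.12  1.76] M [ 0.204 -0.349  0.137] p [ 0.5208 -0.1822  0.3144]
```

>>> step_arm --increments '[{"x":0,"y":-0.02,"z":0,"wx":0,"wy":0,"wz":0.015,"gripper":0},{"x":0,"y":0,"z":0,"wx":0,"wy":0,"wz":0.015,"gripper":0}]'

```text
time_s: 12.4
position: [0.5209, -0.1821, 0.3145]
tool_rot: [[0.685, -0.729, 0.0], [-0.729, -0.685, -0.0], [0.0, 0.0, -1.0]]
ft_force: [1.3, -0.2, -1.4]
grip_width: 0.016
```

```bash
python3 t.py
```

```text
t 12.4 yaw -46.76 F [ 1.29 -0.19 -1.37] Ft [ 1.02 -0.8   1.37] M [ 0.139 -0.215  0.27 ] p [ 0.5209 -0.1821  0.3145]
```

>>> step_arm --increments '[{"x":0,"y":0,"z":0,"wx":0,"wy":0,"wz":0.01,"gripper":0},{"x":0,"y":0,"z":0,"wx":0,"wy":0,"wz":0,"gripper":0}]'

```text
time_s: 12.6
position: [0.5209, -0.1821, 0.3144]
tool_rot: [[0.678, -0.735, 0.0], [-0.735, -0.678, -0.0], [0.0, 0.0, -1.0]]
ft_force: [0.8, 0.4, -1.7]
grip_width: 0.0166
```

```bash
python3 t.py
```

```text
t 12.6 yaw -47.28 F [ 0.82  0.39 -1.72] Ft [ 0.27 -0.87  1.72] M [ 0.131 -0.196  0.31 ] p [ 0.5209 -0.1821  0.3144]
```

>>> step_arm --increments '[{"x":0,"y":0,"z":0,"wx":0,"wy":0,"wz":0.01,"gripper":0},{"x":0,"y":0,"z":0,"wx":0,"wy":0,"wz":0,"gripper":0}]'

```text
time_s: 12.8
position: [0.521, -0.182, 0.3144]
tool_rot: [[0.671, -0.741, 0.0], [-0.741, -0.671, -0.0], [0.0, 0.0, -1.0]]
ft_force: [0.8, 0.9, -1.9]
grip_width: 0.016
```

```bash
python3 t.py
```

```text
t 12.8 yaw -47.84 F [ 0.78  0.94 -1.89] Ft [-0.18 -1.21  1.89] M [ 0.086 -0.25   0.484] p [ 0.521  -0.182   0.3144]
```

>>> step_arm --increments '[{"x":0,"y":0,"z":0,"wx":0,"wy":0,"wz":0.006,"gripper":0},{"x":0,"y":0,"z":0,"wx":0,"wy":0,"wz":0,"gripper":0}]'

```text
time_s: 13.0
position: [0.521, -0.182, 0.3145]
tool_rot: [[0.667, -0.745, 0.0], [-0.745, -0.667, -0.0], [0.0, 0.0, -1.0]]
ft_force: [1.0, -0.3, -2.1]
grip_width: 0.0163
```

```bash
python3 t.py; python3 -c "
from h import *
for _ in range(4): env.get_image('top'); print(np.round(env.observe()['wrist_torque'],3))"
```

```text
t 13.0 yaw -48.18 F [ 0.98 -0.29 -2.07] Ft [ 0.87 -0.53  2.07] M [ 0.072 -0.155  0.601] p [ 0.521  -0.182   0.3145]
[ 0.04  -0.174  0.664]
[ 0.029 -0.235  0.58 ]
[ 0.001 -0.198  0.62 ]
[ 0.037 -0.189  0.566]
```

>>> step_arm --increments '[{"x":0,"y":0,"z":0,"wx":0,"wy":0,"wz":-0.02,"gripper":0},{"x":0,"y":0,"z":0,"wx":0,"wy":0,"wz":-0.02,"gripper":0},{"x":0,"y":0,"z":0,"wx":0,"wy":0,"wz":0,"gripper":0}]'

```text
time_s: 13.5
position: [0.5209, -0.1822, 0.3144]
tool_rot: [[0.696, -0.718, -0.0], [-0.718, -0.696, 0.0], [-0.0, 0.0, -1.0]]
ft_force: [1.1, -0.5, -2.3]
grip_width: 0.0164
```

```bash
python3 t.py
```

```text
t 13.5 yaw -45.88 F [ 1.11 -0.54 -2.34] Ft [ 1.16 -0.42  2.34] M [-0.006 -0.114 -0.018] p [ 0.5209 -0.1822  0.3144]
```

>>> step_arm --increments '[{"x":0,"y":0,"z":-0.2,"wx":0,"wy":0,"wz":-0.01,"gripper":0},{"x":0,"y":0,"z":-0.3,"wx":0,"wy":0,"wz":0,"gripper":0},{"x":0,"y":0,"z":-0.4,"wx":0,"wy":0,"wz":0,"gripper":0},{"x":0,"y":0,"z":-0.6,"wx":0,"wy":0,"wz":0,"gripper":0},{"x":0,"y":0,"z":-1,"wx":0,"wy":0,"wz":0,"gripper":0},{"x":0,"y":0,"z":-1,"wx":0,"wy":0,"wz":0,"gripper":0},{"x":0,"y":0,"z":-1,"wx":0,"wy":0,"wz":0,"gripper":0},{"x":0,"y":0,"z":0,"wx":0,"wy":0,"wz":0,"gripper":0}]'

```text
time_s: 14.3
position: [0.521, -0.1821, 0.3613]
tool_rot: [[0.703, -0.711, 0.003], [-0.711, -0.703, -0.002], [0.003, -0.001, -1.0]]
ft_force: [1.2, -0.2, -1.5]
grip_width: 0.0164
```

```bash
python3 t.py; python3 -c "
from h import *
plan([.4667,.1699,.358],9.9,16)"
```

```text
t 14.3 yaw -45.32 F [ 1.17 -0.18 -1.51] Ft [ 0.94 -0.7   1.51] M [-0.006 -0.02   0.018] p [ 0.521  -0.1821  0.3613]
16 rows cm [-1.094 -2.039  0.019] rad [ 0.0001 -0.0002 -0.0602]
```

>>> step_arm --increments '[{"x":-1.09,"y":-2.04,"z":0,"wx":0,"wy":0,"wz":-0.06,"gripper":0},{"x":-1.09,"y":-2.04,"z":0,"wx":0,"wy":0,"wz":-0.06,"gripper":0},{"x":-1.09,"y":-2.04,"z":0,"wx":0,"wy":0,"wz":-0.06,"gripper":0},{"x":-1.09,"y":-2.04,"z":0,"wx":0,"wy":0,"wz":-0.06,"gripper":0},{"x":-1.09,"y":-2.04,"z":0,"wx":0,"wy":0,"wz":-0.06,"gripper":0},{"x":-1.09,"y":-2.04,"z":0,"wx":0,"wy":0,"wz":-0.06,"gripper":0},{"x":-1.09,"y":-2.04,"z":0,"wx":0,"wy":0,"wz":-0.06,"gripper":0},{"x":-1.09,"y":-2.04,"z":0,"wx":0,"wy":0,"wz":-0.06,"gripper":0},{"x":-1.09,"y":-2.04,"z":0,"wx":0,"wy":0,"wz":-0.06,"gripper":0},{"x":-1.09,"y":-2.04,"z":0,"wx":0,"wy":0,"wz":-0.06,"gripper":0},{"x":-1.09,"y":-2.04,"z":0,"wx":0,"wy":0,"wz":-0.06,"gripper":0},{"x":-1.09,"y":-2.04,"z":0,"wx":0,"wy":0,"wz":-0.06,"gripper":0},{"x":-1.09,"y":-2.04,"z":0,"wx":0,"wy":0,"wz":-0.06,"gripper":0},{"x":-1.09,"y":-2.04,"z":0,"wx":0,"wy":0,"wz":-0.06,"gripper":0},{"x":-1.09,"y":-2.04,"z":0,"wx":0,"wy":0,"wz":-0.06,"gripper":0},{"x":-1.09,"y":-2.04,"z":0,"wx":0,"wy":0,"wz":-0.06,"gripper":0},{"x":0,"y":0,"z":0,"wx":0,"wy":0,"wz":0,"gripper":0},{"x":0,"y":0,"z":0,"wx":0,"wy":0,"wz":0,"gripper":0}]'

```text
time_s: 16.1
position: [0.4678, 0.1702, 0.3595]
tool_rot: [[0.986, 0.168, 0.0], [0.168, -0.986, -0.0], [0.0, 0.0, -1.0]]
ft_force: [0.1, 0.1, -2.5]
grip_width: 0.0161
```

```bash
python3 t.py
python3 - <<'E'
from h import *
plan([.4667,.1699,.278],9.9,1)
im=snap('wrist','w4'); a=load('w3')['color'] 
cv2.imwrite('pics/w4c.png',np.hstack([cv2.resize(c[139:269,254:384],(400,400),interpolation=cv2.INTER_CUBIC) for c in (a,im['color'])]))
E
```

```text
t 16.1 yaw 9.69 F [ 0.13  0.11 -2.49] Ft [ 0.14 -0.09  2.49] M [-0.016 -0.03  -0.005] p [0.4678 0.1702 0.3595]
1 rows cm [-1.120e-01  6.000e-03  8.145e+00] rad [ 0.0002 -0.0001 -0.0036]
```

View pics/w4c.png

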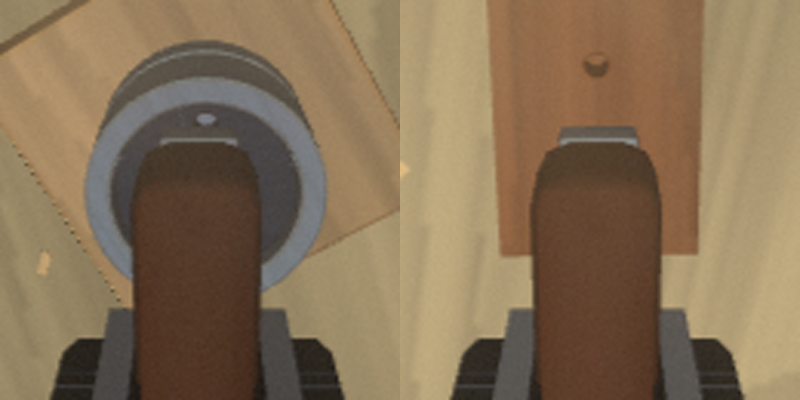

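The spanner sits in the grip as before; the two crops match. In the right crop the crosshead end is at (560–637, 127–140) and the stand hole is at (596,64). Now lower it along the recorded pose.

>>> step_arm --increments '[{"x":-0.11,"y":0,"z":1,"wx":0,"wy":0,"wz":-0.0036,"gripper":0},{"x":0,"y":0,"z":2,"wx":0,"wy":0,"wz":0,"gripper":0},{"x":0,"y":0,"z":2,"wx":0,"wy":0,"wz":0,"gripper":0},{"x":0,"y":0,"z":2,"wx":0,"wy":0,"wz":0,"gripper":0},{"x":0,"y":0,"z":1.5,"wx":0,"wy":0,"wz":0,"gripper":0},{"x":0,"y":0,"z":1,"wx":0,"wy":0,"wz":0,"gripper":0},{"x":0,"y":0,"z":0.2,"wx":0,"wy":0,"wz":0,"gripper":0},{"x":0,"y":0,"z":0,"wx":0,"wy":0,"wz":0,"gripper":0}]'

```text
time_s: 16.95
position: [0.467, 0.1696, 0.2624]
tool_rot: [[0.985, 0.171, -0.0], [0.171, -0.985, -0.0], [-0.0, 0.0, -1.0]]
ft_force: [0.1, 0.3, -1.7]
grip_width: 0.0164
```

>>> step_arm --increments '[{"x":0,"y":0,"z":0.1,"wx":0,"wy":0,"wz":0,"gripper":0},{"x":0,"y":0,"z":0.1,"wx":0,"wy":0,"wz":0,"gripper":0},{"x":0,"y":0,"z":0.1,"wx":0,"wy":0,"wz":0,"gripper":0},{"x":0,"y":0,"z":0.1,"wx":0,"wy":0,"wz":0,"gripper":0},{"x":0,"y":0,"z":0.1,"wx":0,"wy":0,"wz":0,"gripper":0},{"x":0,"y":0,"z":0.1,"wx":0,"wy":0,"wz":0,"gripper":0},{"x":0,"y":0,"z":0,"wx":0,"wy":0,"wz":0,"gripper":0}]'

```text
time_s: 17.65
position: [0.4667, 0.1699, 0.2563]
tool_rot: [[0.985, 0.172, -0.0], [0.172, -0.985, -0.0], [-0.0, -0.0, -1.0]]
ft_force: [0.9, 0.5, -2.0]
grip_width: 0.0158
```

```bash
python3 t.py
```

```text
t 17.65 yaw 9.89 F [ 0.91  0.53 -1.95] Ft [ 0.99 -0.36  1.95] M [-0.022 -0.011  0.025] p [0.4667 0.1699 0.2563]
```

Pins are free 2 mm into the holes. Continue down to 0.2436.

>>> step_arm --increments '[{"x":0,"y":0,"z":0.2,"wx":0,"wy":0,"wz":0,"gripper":0},{"x":0,"y":0,"z":0.2,"wx":0,"wy":0,"wz":0,"gripper":0},{"x":0,"y":0,"z":0.2,"wx":0,"wy":0,"wz":0,"gripper":0},{"x":0,"y":0,"z":0.2,"wx":0,"wy":0,"wz":0,"gripper":0},{"x":0,"y":0,"z":0.2,"wx":0,"wy":0,"wz":0,"gripper":0},{"x":0,"y":0,"z":0.1,"wx":0,"wy":0,"wz":0,"gripper":0},{"x":0,"y":0,"z":0.1,"wx":0,"wy":0,"wz":0,"gripper":0},{"x":0,"y":0,"z":0.05,"wx":0,"wy":0,"wz":0,"gripper":0},{"x":0,"y":0,"z":0,"wx":0,"wy":0,"wz":0,"gripper":0}]'

```text
time_s: 18.55
position: [0.4667, 0.1699, 0.2439]
tool_rot: [[0.985, 0.172, -0.0], [0.172, -0.985, -0.0], [-0.0, 0.0, -1.0]]
ft_force: [0.7, 0.5, -1.9]
grip_width: 0.0164
```

```bash
python3 t.py
```

```text
t 18.55 yaw 9.89 F [ 0.71  0.51 -1.89] Ft [ 0.79 -0.38  1.89] M [-0.031 -0.035 -0.052] p [0.4667 0.1699 0.2439]
```

>>> step_arm --increments '[{"x":0,"y":0,"z":0.04,"wx":0,"wy":0,"wz":0,"gripper":0},{"x":0,"y":0,"z":0.03,"wx":0,"wy":0,"wz":0,"gripper":0},{"x":0,"y":0,"z":0,"wx":0,"wy":0,"wz":0,"gripper":0}]' --newtons 30

```text
time_s: 18.85
position: [0.4667, 0.1699, 0.2432]
tool_rot: [[0.985, 0.172, -0.0], [0.172, -0.985, 0.0], [-0.0, -0.0, -1.0]]
ft_force: [0.5, -0.3, -1.3]
grip_width: 0.0164
```

>>> step_arm --increments '[{"x":0,"y":0,"z":0,"wx":0,"wy":0,"wz":0,"gripper":1.9},{"x":0,"y":0,"z":0,"wx":0,"wy":0,"wz":0,"gripper":2.2},{"x":0,"y":0,"z":0,"wx":0,"wy":0,"wz":0,"gripper":3},{"x":0,"y":0,"z":0,"wx":0,"wy":0,"wz":0,"gripper":4},{"x":0,"y":0,"z":0,"wx":0,"wy":0,"wz":0,"gripper":5},{"x":0,"y":0,"z":0,"wx":0,"wy":0,"wz":0,"gripper":6},{"x":0,"y":0,"z":-0.5,"wx":0,"wy":0,"wz":0,"gripper":6},{"x":0,"y":0,"z":-1.5,"wx":0,"wy":0,"wz":0,"gripper":6},{"x":0,"y":0,"z":-2.5,"wx":0,"wy":0,"wz":0,"gripper":6},{"x":0,"y":0,"z":-2.5,"wx":0,"wy":0,"wz":0,"gripper":6},{"x":0,"y":0,"z":-2.5,"wx":0,"wy":0,"wz":0,"gripper":6},{"x":0,"y":0,"z":-2.5,"wx":0,"wy":0,"wz":0,"gripper":6},{"x":0,"y":0,"z":0,"wx":0,"wy":0,"wz":0,"gripper":6},{"x":0,"y":0,"z":0,"wx":0,"wy":0,"wz":0,"gripper":6}]'

```text
time_s: 20.25
position: [0.4665, 0.1698, 0.3634]
tool_rot: [[0.985, 0.172, 0.001], [0.172, -0.985, 0.0], [0.001, 0.0, -1.0]]
ft_force: [-0.5, -0.3, -0.2]
grip_width: 0.0602
```

```bash
python3 t.py
python3 - <<'E'
from h import *
a=snap('scene','s5'); w=snap('wrist','w5')
cv2.imwrite('pics/s5c.png',np.hstack([cv2.resize(a['color'][100:330,220:480],(450,398)),cv2.resize(w['color'],None,fx=.545,fy=.995)[:398]]))
E
```

```text
t 20.25 yaw 9.89 F [-0.5  -0.27 -0.18] Ft [-0.53  0.18  0.18] M [ 0.025 -0.022  0.031] p [0.4665 0.1698 0.3634]
```

View pics/s5c.png

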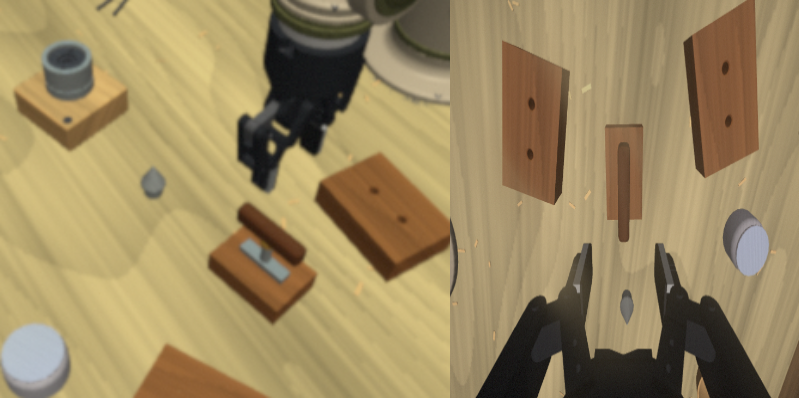

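The scene half shows the spanner upright in its stand at (265,255) with the crosshead flat on the block. The cone at (152,182) and the tin still stand where they were, and the gripper is clear of everything.

```bash
python3 -c "
from rig import env
env.close_job()"
```

```text
the job is handed in; nothing more can be done
```

I turned the bearing ring clockwise about 0.55 rad to its stop and tightened it to about 0.6 N m. Then I put the spanner back in its stand and handed the job in at about 20 s of the 72 s allowed.

- **Fitting the pins:** the two-pin spanner came from the smallest stand. The pins met a side force of about 2 N just under the ring's face. I shifted about 1 mm in all and the pins went in freely.
- **Tightening:** drag was about 0.12–0.17 N m until the stop. Five held readings at the end ran from 0.57 to 0.66 N m, averaging 0.61. The highest reading I took was 0.66, well under 0.8, but I only read the torque between moves. I took the load off the spanner before lifting it out.
- **Spanner return:** it went into its holes along the pose I had recorded when picking it up, with no contact force felt. The last pictures show it upright with the crosshead flat on the stand.
- **Other things:** the cone and the wax tin stood where they were in the last pictures. The bowl was outside the views I checked, but the arm never went near it.
- **Disagreement:** the cameras differed by 1–2 mm on where the nose was. I settled that by averaging them and then by feel.

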